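# Count the mould colonies on the colony counter

## Task

A closed culture dish lies on the pressure stage of the colony counter, with four mould colonies in a curved row that get smaller from one end to the other. Count them with the tip of the shut fingers: gently touch the lid right over each colony in turn, from the biggest along the row to the smallest, just firmly enough that the sprung stage gives a little, lifting off between touches and touching the lid nowhere else. Do not grasp or lift anything: leave the dish seated on its stage, and the pen, the spare dishes and the bottle where they are.

Things in the scene. Friction and masses are not known exactly. Their poses are not given: they have to be found in the camera images.
- counter: Digital colony counter: fixed blue case 300 (x) by 280 (y) mm, flat grey deck 85 mm above the bench, sloped white panel on its -x side. Origin: underside centre, on the bench. Stage centre: x +45 mm. Pen tray on the deck: x +40, y +115. At x +128, y -115 a gooseneck rises to 217 mm above the bench and holds a magnifier ring (106 mm wide) out beyond the -y side.
- stage: White round pressure stage, 168 mm across, upper face 97 mm above the bench, six small black stops (6 mm high) round the dish. Origin: centre of its underside, 6 mm below the upper face. Sprung: pressing the dish with 1 to 2 N starts it sinking, then about 1.1 mm per newton to a hard stop 4 mm down; it springs back when released. A touch registers once it has sunk 0.5 mm; 2 to 4 N is plenty.
- dish: Closed clear plastic dish, 150 mm across, 20 mm high, about 140 g, loose on the stage between the stops with about 2 mm of play, turned any way. Cream agar with four dark grey-green mould colonies. Origin: centre of its underside; the lid's flat upper face is 20 mm above it, 117 mm above the bench.
- colony1: The biggest colony, 25 mm across, at one end of the row. Origin: on the lid's upper face straight above its centre (the colony lies 10 to 13 mm lower, on the agar). Colonies stand 28 to 31 mm apart. A touch counts where the middle of the shut fingertips, straight below the TCP with the tool pointing down, meets the lid.
- colony2: The second colony of the row, 20 mm across. Origin: on the lid's upper face above its centre.
- colony3: The third colony of the row, 16 mm across. Origin: on the lid's upper face above its centre.
- colony4: The smallest colony, 12 mm across, at the other end of the row. Origin: on the lid's upper face above its centre.
- pen: Loose pen, 124 mm long and 11 mm thick, white with a black cap, lying along x in the tray on the counter's deck. Origin: near its middle, on its underside. Not to be moved.
- spare_low: Spare closed dish, 90 mm across and 15 mm high, loose on the bench beside the counter (-y side), the lower of a stack of two. Origin: centre of its underside. Not to be moved.
- spare_top: Spare dish of the same size on top of the other. Origin: centre of its underside. Not to be moved.
- bottle: Small amber bottle, 42 mm across and 85 mm high, loose on the bench beside the counter (+y side). Origin: centre of its underside. Not to be moved.
There are look-alikes about, which are no part of the job. Leave any pink or yellow look-alike of the dish alone.

How it is judged:
On the way, in this order (a step that is already met when the one before it is completed fails the run):
1. shut fingertips press the lid over the biggest colony and the stage gives (horizontal distance between the grasp point and colony1 below 0.01 m and contact force between the fingers and colony1 above 0.3 N and z of stage in the frame of counter below 0.0905 m), for 0.06 s.
2. fingertips lifted off the lid again (contact force between the fingers and dish below 0.05 N), for 0.1 s.
3. shut fingertips press the lid over the second colony and the stage gives (horizontal distance between the grasp point and colony2 below 0.01 m and contact force between the fingers and colony2 above 0.3 N and z of stage in the frame of counter below 0.0905 m), for 0.06 s.
4. fingertips lifted off the lid again (contact force between the fingers and dish below 0.05 N), for 0.1 s.
5. shut fingertips press the lid over the third colony and the stage gives (horizontal distance between the grasp point and colony3 below 0.01 m and contact force between the fingers and colony3 above 0.3 N and z of stage in the frame of counter below 0.0905 m), for 0.06 s.
6. fingertips lifted off the lid again (contact force between the fingers and dish below 0.05 N), for 0.1 s.
7. shut fingertips press the lid over the smallest colony and the stage gives (horizontal distance between the grasp point and colony4 below 0.01 m and contact force between the fingers and colony4 above 0.3 N and z of stage in the frame of counter below 0.0905 m), for 0.06 s.
8. fingertips lifted off the lid again (contact force between the fingers and dish below 0.05 N), for 0.1 s.
At the end, for the whole second after the job is handed in: All four colonies have been touched in order with a lift between; the dish lies still and level on its stage, centred within 6 mm and no more than 3 mm off its surface; pen, spare dishes and bottle are within 15 mm of where they were (horizontal distance between dish and stage below 0.006 m and z of dish in the frame of stage below 0.009 m and angle between dish's own z axis and vertical below 0.05 rad and linear speed of dish below 0.02 m/s and distance of each of pen, spare_low, spare_top, bottle from where it was at the start of the episode below 0.015 m).
It fails at once if the lid is pressed with more than 15 N (contact force between the fingers and dish above 15 N).
It fails at once if the lid or dish is touched away from every colony (TCP more than 14 mm aside of all four) (contact force between the fingers and dish above 0.5 N and (horizontal distance between the grasp point and colony1 above 0.014 m and horizontal distance between the grasp point and colony2 above 0.014 m and horizontal distance between the grasp point and colony3 above 0.014 m and horizontal distance between the grasp point and colony4 above 0.014 m)).
It fails at once if the dish is lifted, tipped or pushed off its place (z of dish in the frame of stage above 0.012 m or angle between dish's own z axis and vertical above 0.08 rad or horizontal distance between dish and stage above 0.008 m).
It fails at once if the pen, a spare dish or the bottle is moved by more than 15 mm (distance of any of pen, spare_low, spare_top, bottle from where it was at the start of the episode above 0.015 m).
It also fails if it takes over 45 s, if anything falls off the work surface, if the arm or the gripper's body presses on something with over 40 N, if the wrist force passes 120 N, or if a joint passes its speed limit or range.

## Robot

A 6-joint arm with a two-finger parallel gripper is mounted at the origin on the work surface. World frame = base frame: x ahead of the robot, y to its left, z up, the work surface at z = 0. Lengths are in m, angles in rad, forces in N, time in s.
With the tool pointing down it reaches from about 0.425 to 0.95 m from the base axis. Payload 14.7 kg.
Tool frame: the origin (TCP) lies between the finger pads, 19 mm behind the fingertips; this is the grasp point; z points along the fingers, y is the line along which they close (so a half turn about z gives the same grasp; the last joint's range is limited). The gripper opens to 85 mm and grips with 20 to 120 N. Pads are 22 mm wide; open, the fingers measure 114 mm over their backs; the gripper's body (76 mm by 85 mm) begins 54 mm behind the grasp point. The pads swing forward as they close: fully open they stand 13 mm farther back than shut.
Start: joints at [-1.214, 0.48, 1.596, -0, 1.065, -0.047], TCP at [0.255, -0.598, 0.25] pointing down, gripper open.
Joint ranges: [-2.75, 2.75], [-0.82, 2.05], [0.23, 2.67], [-1.56, 4.7], [0.09, 2.69], [-2.92, 2.92]. Speed limits (rad/s): [1.89, 1.89, 2.39, 3.01, 3.01, 3.01].

## Interface

Orientations are given as [roll, pitch, yaw] about the fixed x, y, z axes, in that order (R = Rz(yaw) Ry(pitch) Rx(roll)).
In Python, from workcell import bot gives the robot as it stands.
- The arm moves only by the tool play_rows, never from a script. Its argument "series" is a list of rows, each an object of numbers: "dx", "dy", "dz": the shift along the tool's x, y, z in m; "wx", "wy", "wz": the turn, a rotation vector about the tool's x, y, z in rad. In form: [{"dx": .., "dy": .., "dz": .., "wx": .., "wy": .., "wz": ..}, ...]. A call has 1 to 20 rows; each row is the pose to reach, as a shift and turn from the pose commanded when the call began, along the tool's axes at that moment; what a row does not reach only later rows make up. A row lasts 1/8 s, in which the tool goes at most 62.5 mm and 10.7 degrees, less where a joint would pass 70% of its speed; a pose out of reach is approached as far as the arm can. A call with a gripper value outside its range is refused whole. "gripper" is the finger opening in m, from 0 to 0.0854, set as the call begins (left out, the last holds). The fingers move at their own pace and stop on an object; "squeeze" is the grip in N (left out, the last holds). Time passes only in rows, so rows that repeat a pose let the fingers close. It gives the time, the measured TCP pose, the force, the opening and the grip force at its end, in the units of the state.
- bot.get_obs(): the state, without advancing time (a new reading comes with each control period).
- bot.get_image(name): name is "scene" or "side" or "wrist"; returns a dict with "pixels" (384x512x3 uint8, red, green, blue), "camera_matrix" (3x3 intrinsics, pixels), "R" (3x3) and "t" (3): a world point X has camera coordinates R X + t; the wrist camera has in their place "mount" (4x4, takes a point from camera to tool coordinates, whose origin is the TCP and whose axes are the flange's). Camera axes: x right, y down, z forward; pixel columns grow to the right and rows downward; lengths in m; the calibration is good to about 2 mm. A picture is of the moment at which its call begins: read the wrist's pose just before it. There is no depth.
- bot.finish_job(): hands the job in; it is judged then, once.
The state is a dict: "time": time; "joint_pos": joint angles; "qvel": joint speeds; "joint_efforts": joint torques, N m; "tool_pos": TCP position; "ee_rot": TCP orientation; "contact_force": force on the tool from outside, world axes, zero at the start; "ft_torque": the same for the moment, N m; "opening": finger opening in m; "finger_force": force on a finger pad.
Only numpy, scipy, OpenCV 4.12 (cv2) and the standard library are available. Lean on these libraries where they do the work, as an engineer would, in place of code of your own. Each camera call takes 0.05 s, during which the arm holds its last target. There are 200 camera calls.

## Working session

There is one attempt and no reset: what is moved stays moved. The work goes in short steps, Python scripts to look and compute and a tool call to move; the robot and the scene stay as the last step left them, time stands still between calls to the robot, and variables do not carry over. Pictures are saved under pics/ and viewed, at most 10 in all, crops included, and the job is handed in when it is done.

Besides the shell and the picture viewer there is one more tool, called after "Request:" by a JSON object that holds its "method" and its "body", one argument or row to a line. play_rows: Moves the arm, as the interface text tells. Its arguments: {"type":"object","properties":{"series":{"type":"array","items":{"type":"object","properties":{"dx":{"type":"number"},"dy":{"type":"number"},"dz":{"type":"number"},"wx":{"type":"number"},"wy":{"type":"number"},"wz":{"type":"number"}}}},"gripper":{"type":"number"},"squeeze":{"type":"number"}},"required":["series"]}

```bash
mkdir -p pics; python3 - <<'E'
from workcell import bot
import cv2,numpy as np,pickle
o=bot.get_obs();print({k:np.round(o[k],3) for k in('time','tool_pos','ee_rot','contact_force','opening')})
d={}
for n in('scene','side','wrist'):
    d[n]=bot.get_image(n)
pickle.dump(d,open('i0.pkl','wb'))
a=np.hstack([d['scene']['pixels'],d['side']['pixels']])[:,:,::-1]
cv2.imwrite('pics/a.png',cv2.resize(d['scene']['pixels'][:,:,::-1],(800,600)))
cv2.imwrite('pics/b.png',cv2.resize(d['side']['pixels'][:,:,::-1],(800,600)))
for n in d: print(n,{k:np.round(v,3).tolist() for k,v in d[n].items() if k!='pixels'})
E
```

```text
{'time': np.float64(0.0), 'tool_pos': array([ 0.255, -0.597,  0.249]), 'ee_rot': array([-3.14 , -0.   ,  0.404]), 'contact_force': array([ 0.263, -0.032, -0.272]), 'opening': np.float64(0.086)}
scene {'camera_matrix': [[420.22, 0.0, 256.62], [0.0, 420.22, 196.186], [0.0, 0.0, 1.0]], 'R': [[-0.492, 0.87, -0.003], [0.754, 0.425, -0.5], [-0.434, -0.249, -0.866]], 't': [0.254, -0.484, 1.332]}
side {'camera_matrix': [[440.56, 0.0, 250.524], [0.0, 440.56, 200.34], [0.0, 0.0, 1.0]], 'R': [[0.997, -0.078, -0.012], [-0.059, -0.631, -0.774], [0.053, 0.772, -0.633]], 't': [-0.633, 0.139, 1.008]}
wrist {'camera_matrix': [[274.847, 0.0, 253.945], [0.0, 274.847, 186.938], [0.0, 0.0, 1.0]], 'mount': [[0.001, -0.96, -0.28, 0.071], [1.0, 0.0, 0.001, 0.0], [-0.001, -0.28, 0.96, -0.126], [0.0, 0.0, 0.0, 1.0]]}
```

View pics/a.png

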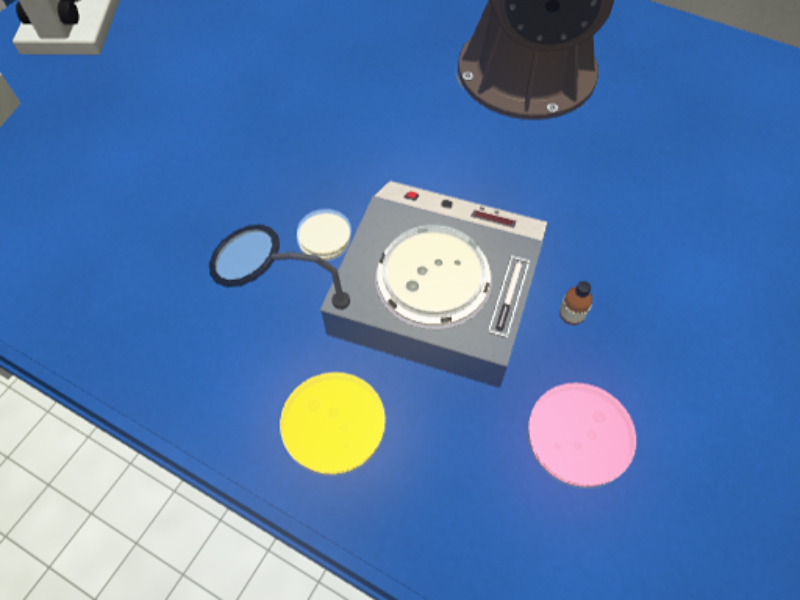

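View pics/b.png

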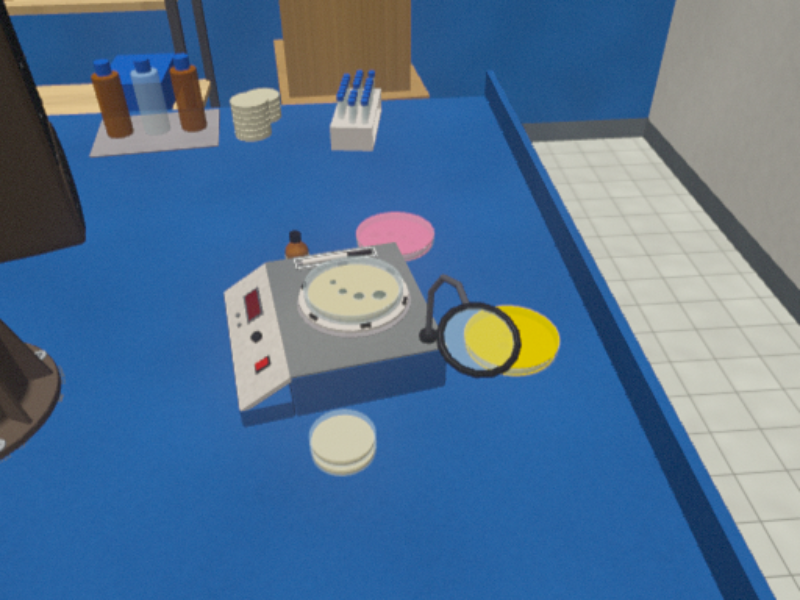

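The scene view shows the cream dish on the counter at (434,274) of 800x600. Its colonies run from the biggest at (412,286) through (422,270) and (438,262) to the smallest at (457,262). Things that could be mistaken for it: the yellow dish (333,422), the pink dish (582,434) and the small spare stack (324,233). The cream one on the stage fits the description.

```bash
cat > h.py <<'E'
import cv2,numpy as np
def blobs(img,box,s=6):
    x0,y0,x1,y1=box
    g=cv2.resize(img[y0:y1,x0:x1],None,fx=s,fy=s,interpolation=cv2.INTER_CUBIC)
    lum=cv2.cvtColor(g,cv2.COLOR_RGB2GRAY)
    m=((lum<175)*255).astype(np.uint8)
    n,lab,st,c=cv2.connectedComponentsWithStats(m)
    out=[]
    for i in range(1,n):
        x,y,w,h,a=st[i]
        if a/s/s>6 : out.append((a/s/s,(c[i]+.5)/s-.5+[x0,y0],w/s,h/s))
    return sorted(out,key=lambda b:-b[0]),g
def ray(im,p):
    K,R,t=im['camera_matrix'],np.array(im['R']),np.array(im['t'])
    d=R.T@np.linalg.inv(K)@[*p,1]; return -R.T@t,d
def plane(im,p,z):
    o,d=ray(im,p); return o+d*(z-o[2])/d[2]
def tri(rs):
    A=np.zeros((3,3));b=np.zeros(3)
    for o,d in rs:
        d=d/np.linalg.norm(d);P=np.eye(3)-np.outer(d,d);A+=P;b+=P@o
    X=np.linalg.solve(A,b); return X
E
python3 - <<'E'
import pickle;from h import *
d=pickle.load(open('i0.pkl','rb'))
B={'scene':(248,156,304,194),'side':(203,172,254,196)}
for n in B:
    b,g=blobs(d[n]['pixels'],B[n]); 
    print(n)
    for q in b: print(np.round(q[0],1),q[1].round(1),np.round(q[2:],1),plane(d[n],q[1],.106).round(4))
    cv2.imwrite(f'pics/c_{n}.png',g[:,:,::-1])
    d[n]['g']=g
a,b=d['scene']['g'],d['side']['g'];w=max(a.shape[1],b.shape[1])
cv2.imwrite('pics/c.png',np.vstack([np.pad(i,((0,0),(0,w-i.shape[1]),(0,0))) for i in(a,b)])[:,:,::-1])
E
```

```text
scene
35.2 [263.5 182.5] [7.8 6.5] [0.6256 0.0805 0.106 ]
19.6 [269.6 172.6] [6.2 4.8] [0.5955 0.0798 0.106 ]
12.4 [280.2 167.4] [4.8 3.7] [0.5709 0.0942 0.106 ]
9.3 [249.7 192.4] [4.8 2.7] [0.6635 0.0664 0.106 ]
7.1 [292.4 167.6] [3.7 2.7] [0.5577 0.119  0.106 ]
6.4 [302.2 156.6] [3.5 3.3] [0.5188 0.125  0.106 ]
side
37.7 [242.3 188.1] [8.7 5.7] [0.6231 0.0771 0.106 ]
25.0 [229.2 188.9] [7.  4.7] [0.5923 0.077  0.106 ]
24.4 [250.6 173.5] [7.5 6.3] [0.6471 0.1337 0.106 ]
16.4 [219.  185.9] [5.5 3.8] [0.5686 0.0908 0.106 ]
15.8 [204.9 172.9] [7.5 4.5] [0.5355 0.1465 0.106 ]
13.0 [251.7 193.9] [4.8 4.7] [0.6433 0.0533 0.106 ]
10.1 [212.7 180.1] [4.  3.2] [0.5541 0.1153 0.106 ]
```

View pics/c.png

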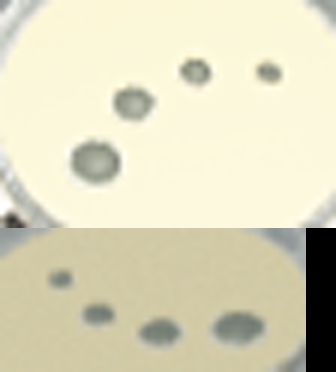

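The crop shows the cream agar and its four dark colonies shrinking along a curved row. The two views agree within about 3 mm. I'll lift, shut the fingers and move above the dish for a wrist view.

Request:
{"method": "play_rows", "body": {
  "series": [
    {"dz":-0.05},
    {"dz":-0.1},
    {"dx":0.04,"dy":-0.036,"dz":-0.1},
    {"dx":0.08,"dy":-0.072,"dz":-0.1},
    {"dx":0.12,"dy":-0.108,"dz":-0.1},
    {"dx":0.16,"dy":-0.144,"dz":-0.1},
    {"dx":0.2,"dy":-0.18,"dz":-0.1},
    {"dx":0.24,"dy":-0.215,"dz":-0.1},
    {"dx":0.28,"dy":-0.25,"dz":-0.1},
    {"dx":0.32,"dy":-0.287,"dz":-0.1},
    {"dx":0.36,"dy":-0.323,"dz":-0.1},
    {"dx":0.4,"dy":-0.36,"dz":-0.1},
    {"dx":0.44,"dy":-0.395,"dz":-0.1},
    {"dx":0.48,"dy":-0.43,"dz":-0.1},
    {"dx":0.52,"dy":-0.466,"dz":-0.1},
    {"dx":0.564,"dy":-0.506,"dz":-0.1},
    {"dx":0.564,"dy":-0.506,"dz":-0.1},
    {"dx":0.564,"dy":-0.506,"dz":-0.1},
    {"dx":0.564,"dy":-0.506,"dz":-0.1},
    {"dx":0.564,"dy":-0.506,"dz":-0.1}
  ],
  "gripper": 0
}}

```text
$.series[0]: bad value
```

```bash
python3 - <<'E'
from workcell import bot
import cv2,numpy as np,pickle
o=bot.get_obs();print({k:np.round(o[k],4).tolist() for k in('time','tool_pos','ee_rot','contact_force','opening','joint_pos')})
im=bot.get_image('wrist');pickle.dump((o,im),open('w1.pkl','wb'))
cv2.imwrite('pics/w1.png',im['pixels'][:,:,::-1])
E
```

```text
{'time': 0.15, 'tool_pos': [0.2553, -0.5974, 0.2495], 'ee_rot': [-3.1406, -0.0001, 0.4038], 'contact_force': [-0.3815, -0.0542, -0.4902], 'opening': 0.0855, 'joint_pos': [-1.2136, 0.4807, 1.5967, 0.0, 1.0651, -0.0466]}
```

View pics/w1.png

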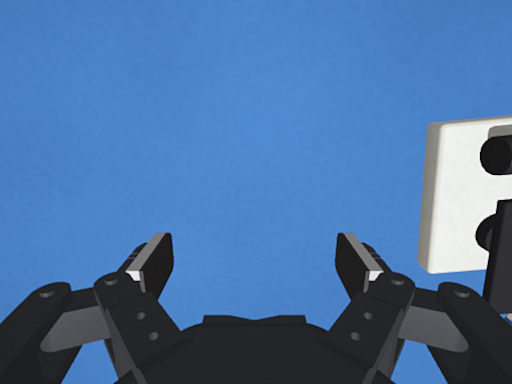

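The wrist view shows the open fingers and bare bench. The move was refused because every field is needed, so I'll send full rows.

Request:
{"method": "play_rows", "body": {
  "series": [
    {"dx":0,"dy":0,"dz":-0.05,"wx":0,"wy":0,"wz":0},
    {"dx":0,"dy":0,"dz":-0.1,"wx":0,"wy":0,"wz":0},
    {"dx":0.04,"dy":-0.036,"dz":-0.1,"wx":0,"wy":0,"wz":0},
    {"dx":0.08,"dy":-0.072,"dz":-0.1,"wx":0,"wy":0,"wz":0},
    {"dx":0.12,"dy":-0.108,"dz":-0.1,"wx":0,"wy":0,"wz":0},
    {"dx":0.16,"dy":-0.144,"dz":-0.1,"wx":0,"wy":0,"wz":0},
    {"dx":0.2,"dy":-0.18,"dz":-0.1,"wx":0,"wy":0,"wz":0},
    {"dx":0.24,"dy":-0.215,"dz":-0.1,"wx":0,"wy":0,"wz":0},
    {"dx":0.28,"dy":-0.25,"dz":-0.1,"wx":0,"wy":0,"wz":0},
    {"dx":0.32,"dy":-0.287,"dz":-0.1,"wx":0,"wy":0,"wz":0},
    {"dx":0.36,"dy":-0.323,"dz":-0.1,"wx":0,"wy":0,"wz":0},
    {"dx":0.4,"dy":-0.36,"dz":-0.1,"wx":0,"wy":0,"wz":0},
    {"dx":0.44,"dy":-0.395,"dz":-0.1,"wx":0,"wy":0,"wz":0},
    {"dx":0.48,"dy":-0.43,"dz":-0.1,"wx":0,"wy":0,"wz":0},
    {"dx":0.52,"dy":-0.466,"dz":-0.1,"wx":0,"wy":0,"wz":0},
    {"dx":0.564,"dy":-0.506,"dz":-0.1,"wx":0,"wy":0,"wz":0},
    {"dx":0.564,"dy":-0.506,"dz":-0.1,"wx":0,"wy":0,"wz":0},
    {"dx":0.564,"dy":-0.506,"dz":-0.1,"wx":0,"wy":0,"wz":0},
    {"dx":0.564,"dy":-0.506,"dz":-0.1,"wx":0,"wy":0,"wz":0}
  ],
  "gripper": 0
}}

```text
time: 2.58
tool_pos: [0.5748, 0.0882, 0.3501]
ee_rot: [3.141, 0.0, 0.403]
contact_force: [-0.1, 0.5, -0.0]
opening: 0.0002
finger_force: 0.0
```

```bash
python3 - <<'E'
from workcell import bot
import cv2,numpy as np,pickle
o=bot.get_obs();print({k:np.round(o[k],4).tolist() for k in('time','tool_pos','ee_rot','contact_force','opening','joint_pos')})
im=bot.get_image('wrist');pickle.dump((o,im),open('w1.pkl','wb'))
cv2.imwrite('pics/w2.png',im['pixels'][:,:,::-1])
E
```

```text
{'time': 2.575, 'tool_pos': [0.5748, 0.0882, 0.3501], 'ee_rot': [3.1415, 0.0003, 0.4027], 'contact_force': [-0.0843, 0.4902, -0.0273], 'opening': 0.0002, 'joint_pos': [0.1002, 0.2975, 1.6285, -0.0002, 1.2158, 1.2683]}
```

View pics/w2.png

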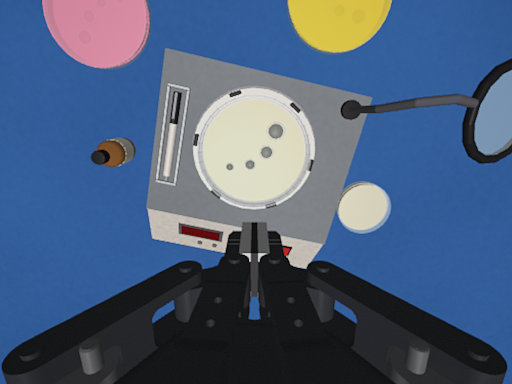

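The wrist view shows the dish with its colonies at about (276,131), (266,152), (250,164) and (230,167), clear of the gooseneck at (350,109). Next I'll triangulate from the three views.

```bash
cat >> h.py <<'E'
from scipy.spatial.transform import Rotation as Ro
def wim(o,im):
    T=np.eye(4);T[:3,:3]=Ro.from_euler('xyz',o['ee_rot']).as_matrix();T[:3,3]=o['tool_pos']
    C=T@np.array(im['mount']); im=dict(im);im['R']=C[:3,:3].T;im['t']=-C[:3,:3].T@C[:3,3];return im
E
python3 - <<'E'
import pickle;from h import *
d=pickle.load(open('i0.pkl','rb'));o,im=pickle.load(open('w1.pkl','rb'));w=wim(o,im)
b,_=blobs(im['pixels'],(215,115,292,180))
for q in b: print(np.round(q[0],1),q[1].round(1),np.round(q[2:],1),plane(w,q[1],.106).round(4))
S=[(263.5,182.5),(269.6,172.6),(280.2,167.4),(292.4,167.6)]
D=[(242.3,188.1),(229.2,188.9),(219,185.9),(212.7,180.1)]
for i,(s,e) in enumerate(zip(S,D)):
    q=b[i][1]; r=[ray(d['scene'],s),ray(d['side'],e),ray(w,q)]
    print(tri(r).round(4),tri(r[:2]).round(4),tri(r[1:]).round(4))
E
```

```text
170.9 [275.4 130.8] [14.8 15.3] [0.6234 0.0772 0.106 ]
102.3 [266.1 151.9] [11.8 11.5] [0.5929 0.0773 0.106 ]
63.5 [249.6 164.2] [9. 9.] [0.5686 0.0912 0.106 ]
36.0 [229.3 166.5] [7.  6.8] [0.5547 0.1155 0.106 ]
[0.6235 0.0786 0.104 ] [0.6237 0.08   0.1035] [0.6232 0.0772 0.1059]
[0.593  0.0783 0.104 ] [0.5931 0.0793 0.1036] [0.5926 0.0773 0.1057]
[0.5687 0.0925 0.104 ] [0.569  0.0937 0.1036] [0.5686 0.0912 0.1058]
[0.5546 0.1171 0.1035] [0.5548 0.1184 0.103 ] [0.5544 0.1156 0.1057]
```

Request:
{"method": "play_rows", "body": {
  "series": [
    {"dx":0.041,"dy":0.0285,"dz":0,"wx":0,"wy":0,"wz":0},
    {"dx":0.041,"dy":0.0285,"dz":0.06,"wx":0,"wy":0,"wz":0},
    {"dx":0.041,"dy":0.0285,"dz":0.11,"wx":0,"wy":0,"wz":0},
    {"dx":0.041,"dy":0.0285,"dz":0.15,"wx":0,"wy":0,"wz":0},
    {"dx":0.041,"dy":0.0285,"dz":0.18,"wx":0,"wy":0,"wz":0},
    {"dx":0.041,"dy":0.0285,"dz":0.2,"wx":0,"wy":0,"wz":0},
    {"dx":0.041,"dy":0.0285,"dz":0.205,"wx":0,"wy":0,"wz":0},
    {"dx":0.041,"dy":0.0285,"dz":0.205,"wx":0,"wy":0,"wz":0}
  ]
}}

```text
time: 3.62
tool_pos: [0.6243, 0.0785, 0.1455]
ee_rot: [3.141, -0.0, 0.403]
contact_force: [-0.4, 0.0, 0.4]
opening: -0.0003
finger_force: 0.0
```

```bash
python3 - <<'E'
from workcell import bot
import cv2,numpy as np
o=bot.get_obs();print({k:np.round(o[k],4).tolist() for k in('time','tool_pos','ee_rot','contact_force','joint_pos')})
im=bot.get_image('side')
cv2.imwrite('pics/s2.png',cv2.resize(im['pixels'][110:260,140:340,::-1],None,fx=4,fy=4,interpolation=2))
E
```

```text
{'time': 3.625, 'tool_pos': [0.6243, 0.0785, 0.1455], 'ee_rot': [3.1415, -0.0003, 0.403], 'contact_force': [-0.4355, 0.0116, 0.3969], 'joint_pos': [0.077, 0.5666, 1.74, -0.0, 0.8346, 1.2448]}
```

View pics/s2.png

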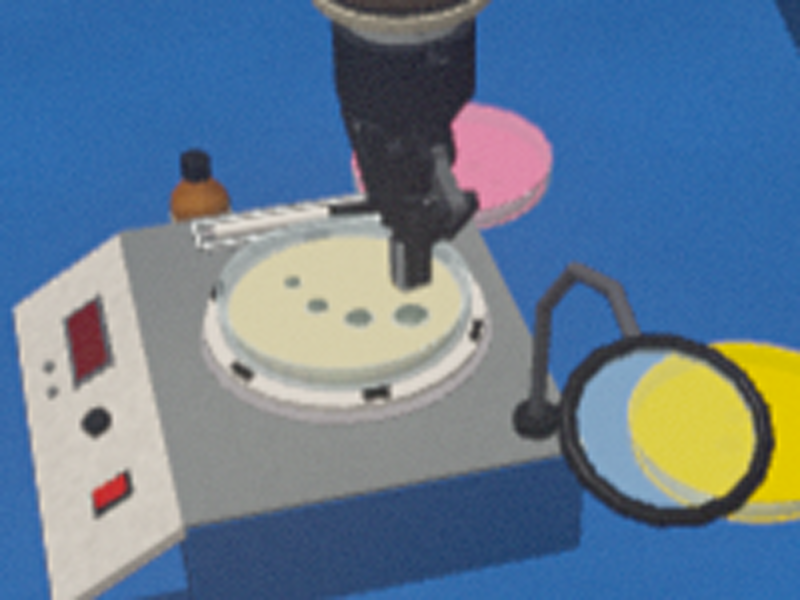

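The crop shows the shut tip at (410,285), hovering above the biggest colony at (410,315). Now I'll go down in small steps.

Request:
{"method": "play_rows", "body": {
  "series": [
    {"dx":0,"dy":0,"dz":0.004,"wx":0,"wy":0,"wz":0},
    {"dx":0,"dy":0,"dz":0.007,"wx":0,"wy":0,"wz":0},
    {"dx":0,"dy":0,"dz":0.009,"wx":0,"wy":0,"wz":0},
    {"dx":0,"dy":0,"dz":0.01,"wx":0,"wy":0,"wz":0},
    {"dx":0,"dy":0,"dz":0.01,"wx":0,"wy":0,"wz":0}
  ]
}}

```text
time: 4.3
tool_pos: [0.6241, 0.0791, 0.135]
ee_rot: [-3.142, 0.0, 0.404]
contact_force: [-1.0, -0.0, 1.5]
opening: -0.0003
finger_force: 1.0
```

Request:
{"method": "play_rows", "body": {
  "series": [
    {"dx":0,"dy":0,"dz":0.0005,"wx":0,"wy":0,"wz":0},
    {"dx":0,"dy":0,"dz":0.001,"wx":0,"wy":0,"wz":0},
    {"dx":0,"dy":0,"dz":0.001,"wx":0,"wy":0,"wz":0}
  ]
}}

```text
time: 4.68
tool_pos: [0.6241, 0.0791, 0.134]
ee_rot: [-3.142, -0.0, 0.404]
contact_force: [-0.2, 0.6, 3.1]
opening: 0.0001
finger_force: 1.4
```

Request:
{"method": "play_rows", "body": {
  "series": [
    {"dx":0,"dy":0,"dz":0.0004,"wx":0,"wy":0,"wz":0},
    {"dx":0,"dy":0,"dz":0.0008,"wx":0,"wy":0,"wz":0},
    {"dx":0,"dy":0,"dz":0.0008,"wx":0,"wy":0,"wz":0}
  ]
}}

```text
time: 5.05
tool_pos: [0.6242, 0.0791, 0.1332]
ee_rot: [3.142, -0.0, 0.404]
contact_force: [-0.5, 0.3, 3.4]
opening: -0.0002
finger_force: 1.8
```

The force rises as it should while the stage sinks, so the touch is in. Lift and go to colony 2.

Request:
{"method": "play_rows", "body": {
  "series": [
    {"dx":0,"dy":0,"dz":-0.005,"wx":0,"wy":0,"wz":0},
    {"dx":0,"dy":0,"dz":-0.015,"wx":0,"wy":0,"wz":0},
    {"dx":0,"dy":0,"dz":-0.015,"wx":0,"wy":0,"wz":0},
    {"dx":-0.015,"dy":-0.0055,"dz":-0.015,"wx":0,"wy":0,"wz":0},
    {"dx":-0.029,"dy":-0.011,"dz":-0.015,"wx":0,"wy":0,"wz":0},
    {"dx":-0.029,"dy":-0.011,"dz":-0.015,"wx":0,"wy":0,"wz":0},
    {"dx":-0.029,"dy":-0.011,"dz":-0.009,"wx":0,"wy":0,"wz":0},
    {"dx":-0.029,"dy":-0.011,"dz":-0.005,"wx":0,"wy":0,"wz":0},
    {"dx":-0.029,"dy":-0.011,"dz":-0.003,"wx":0,"wy":0,"wz":0},
    {"dx":-0.029,"dy":-0.011,"dz":-0.0015,"wx":0,"wy":0,"wz":0},
    {"dx":-0.029,"dy":-0.011,"dz":-0.0008,"wx":0,"wy":0,"wz":0},
    {"dx":-0.029,"dy":-0.011,"dz":0,"wx":0,"wy":0,"wz":0},
    {"dx":-0.029,"dy":-0.011,"dz":0,"wx":0,"wy":0,"wz":0},
    {"dx":-0.029,"dy":-0.011,"dz":0,"wx":0,"wy":0,"wz":0}
  ]
}}

```text
time: 6.8
tool_pos: [0.5932, 0.0778, 0.1333]
ee_rot: [3.142, -0.0, 0.404]
contact_force: [-0.4, 0.3, 2.5]
opening: -0.0002
finger_force: 1.8
```

Request:
{"method": "play_rows", "body": {
  "series": [
    {"dx":0,"dy":0,"dz":0.0003,"wx":0,"wy":0,"wz":0},
    {"dx":0,"dy":0,"dz":0.0003,"wx":0,"wy":0,"wz":0},
    {"dx":0,"dy":0,"dz":-0.005,"wx":0,"wy":0,"wz":0},
    {"dx":0,"dy":0,"dz":-0.015,"wx":0,"wy":0,"wz":0},
    {"dx":0,"dy":0,"dz":-0.015,"wx":0,"wy":0,"wz":0},
    {"dx":-0.009,"dy":-0.011,"dz":-0.015,"wx":0,"wy":0,"wz":0},
    {"dx":-0.017,"dy":-0.0224,"dz":-0.015,"wx":0,"wy":0,"wz":0},
    {"dx":-0.017,"dy":-0.0224,"dz":-0.015,"wx":0,"wy":0,"wz":0},
    {"dx":-0.017,"dy":-0.0224,"dz":-0.009,"wx":0,"wy":0,"wz":0},
    {"dx":-0.017,"dy":-0.0224,"dz":-0.005,"wx":0,"wy":0,"wz":0},
    {"dx":-0.017,"dy":-0.0224,"dz":-0.003,"wx":0,"wy":0,"wz":0},
    {"dx":-0.017,"dy":-0.0224,"dz":-0.0015,"wx":0,"wy":0,"wz":0},
    {"dx":-0.017,"dy":-0.0224,"dz":-0.0008,"wx":0,"wy":0,"wz":0},
    {"dx":-0.017,"dy":-0.0224,"dz":0,"wx":0,"wy":0,"wz":0},
    {"dx":-0.017,"dy":-0.0224,"dz":0.0003,"wx":0,"wy":0,"wz":0},
    {"dx":-0.017,"dy":-0.0224,"dz":0.0003,"wx":0,"wy":0,"wz":0}
  ]
}}

```text
time: 8.8
tool_pos: [0.5687, 0.0917, 0.133]
ee_rot: [3.142, 0.0, 0.404]
contact_force: [-2.1, -2.7, 3.6]
opening: 0.0003
finger_force: 1.9
```

Request:
{"method": "play_rows", "body": {
  "series": [
    {"dx":0,"dy":0,"dz":-0.005,"wx":0,"wy":0,"wz":0},
    {"dx":0,"dy":0,"dz":-0.015,"wx":0,"wy":0,"wz":0},
    {"dx":0,"dy":0,"dz":-0.015,"wx":0,"wy":0,"wz":0},
    {"dx":-0.0015,"dy":-0.014,"dz":-0.015,"wx":0,"wy":0,"wz":0},
    {"dx":-0.003,"dy":-0.028,"dz":-0.015,"wx":0,"wy":0,"wz":0},
    {"dx":-0.003,"dy":-0.028,"dz":-0.015,"wx":0,"wy":0,"wz":0},
    {"dx":-0.003,"dy":-0.028,"dz":-0.009,"wx":0,"wy":0,"wz":0},
    {"dx":-0.003,"dy":-0.028,"dz":-0.005,"wx":0,"wy":0,"wz":0},
    {"dx":-0.003,"dy":-0.028,"dz":-0.003,"wx":0,"wy":0,"wz":0},
    {"dx":-0.003,"dy":-0.028,"dz":-0.0015,"wx":0,"wy":0,"wz":0},
    {"dx":-0.003,"dy":-0.028,"dz":-0.0008,"wx":0,"wy":0,"wz":0},
    {"dx":-0.003,"dy":-0.028,"dz":0,"wx":0,"wy":0,"wz":0},
    {"dx":-0.003,"dy":-0.028,"dz":0,"wx":0,"wy":0,"wz":0},
    {"dx":-0.003,"dy":-0.028,"dz":0,"wx":0,"wy":0,"wz":0}
  ]
}}

```text
time: 10.55
tool_pos: [0.555, 0.1163, 0.133]
ee_rot: [3.142, -0.0, 0.404]
contact_force: [-2.1, -2.8, 4.1]
opening: 0.0002
finger_force: 1.9
```

Request:
{"method": "play_rows", "body": {
  "series": [
    {"dx":0,"dy":0,"dz":-0.005,"wx":0,"wy":0,"wz":0},
    {"dx":0,"dy":0,"dz":-0.025,"wx":0,"wy":0,"wz":0},
    {"dx":0,"dy":0,"dz":-0.06,"wx":0,"wy":0,"wz":0},
    {"dx":0,"dy":0,"dz":-0.1,"wx":0,"wy":0,"wz":0},
    {"dx":0,"dy":0,"dz":-0.15,"wx":0,"wy":0,"wz":0},
    {"dx":0,"dy":0,"dz":-0.2,"wx":0,"wy":0,"wz":0},
    {"dx":0,"dy":0,"dz":-0.2,"wx":0,"wy":0,"wz":0},
    {"dx":0,"dy":0,"dz":-0.2,"wx":0,"wy":0,"wz":0}
  ]
}}

```text
time: 11.55
tool_pos: [0.5548, 0.1164, 0.3328]
ee_rot: [-3.141, -0.0, 0.404]
contact_force: [-0.2, -0.4, -0.5]
opening: -0.0003
finger_force: 0.0
```

```bash
python3 - <<'E'
from workcell import bot
from h import *
o=bot.get_obs();im=bot.get_image('wrist');w=wim(o,im)
print(o['time'],o['tool_pos'])
b,g=blobs(im['pixels'],(195,90,320,200))
for q in b: print(np.round(q[0],1),q[1].round(1),plane(w,q[1],.106).round(4))
cv2.imwrite('pics/w3.png',im['pixels'][:,:,::-1])
E
```

```text
11.55 [0.55477685 0.11642449 0.33279006]
2578.6 [215.  151.6] [0.5495 0.1681 0.106 ]
607.8 [199.7 118.8] [0.5805 0.2002 0.106 ]
193.6 [303.7 126.1] [0.6234 0.0771 0.106 ]
113.9 [293.2 148.4] [0.593  0.0772 0.106 ]
69.5 [275.5 161.3] [0.5686 0.0912 0.106 ]
39.5 [309.8 193.2] [0.5472 0.0307 0.106 ]
38.5 [253.9 163.8] [0.5547 0.1157 0.106 ]
26.1 [316.6 197.5] [0.5454 0.0196 0.106 ]
8.7 [317.8  90.7] [0.668  0.0799 0.106 ]
```

View pics/w3.png

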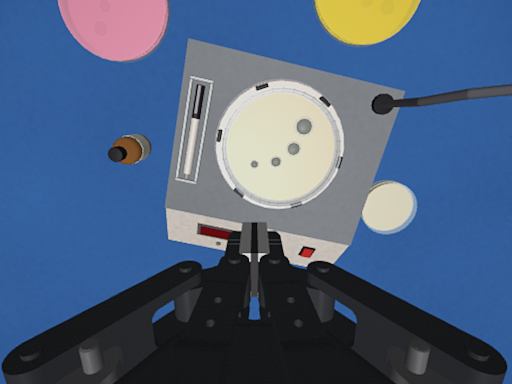

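The picture shows the dish seated, with its colonies at (304,126), (293,148), (276,161) and (254,164), which are the same world positions as before. The pen, bottle and spare dishes look undisturbed, so I'm handing in.

```bash
python3 -c "
from workcell import bot
print(bot.finish_job())"
```

```text
the job is handed in; nothing more can be done
None
```

I touched the lid over all four colonies in order, biggest to smallest, at about 3–4 N with a lift after each, and handed the job in at about 11.6 s; the dish had not shifted and nothing else looked moved, but no verdict was returned.

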